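# Turn the rotor plate onto its drive pin and press it home

## Robot

A 6-joint arm with a two-finger parallel gripper is mounted at the origin on a cart in front of the work surface, level with it; the furniture and walls round the work are solid. World frame = base frame: x ahead of the robot, y to its left, z up, the work surface at z = 0. Lengths are in m, angles in rad, forces in N, time in s.
With the tool pointing down it reaches from about 0.275 to 0.725 m from the base axis. Payload 5.6 kg.
Tool frame: the origin (TCP) lies at the very end of the fingers, on their centre line; the grasp point (between the pads) lies 19 mm behind it; z points along the fingers, y is the line along which they close (so a half turn about z gives the same grasp; the last joint's range is limited). The gripper opens to 85 mm and grips with 20 to 120 N. Pads are 22 mm wide; open, the fingers measure 114 mm over their backs; the gripper's body (76 mm by 85 mm) begins 54 mm behind the grasp point. The pads swing forward as they close: fully open they stand 13 mm farther back than shut.
Start: joints at [1.587, 0.255, 0.108, 0, -1.424, -0.285], TCP at [0.146, 0.53, 0.231] pointing down, gripper open.
Joint ranges: [-2.95, 2.95], [-1.21, 1.97], [-1.09, 1.5], [-2.87, 1.71], [-2.94, -0.07], [-3.05, 3.05]. Speed limits (rad/s): [2.57, 2.57, 3.14, 3.14, 3.14, 3.14].

## Interface

Orientations are given as a 3x3 rotation matrix whose columns are the frame's x, y, z axes.
In Python, from cell import arm gives the robot as it stands.
- The arm moves only by the tool move_tool, called after "Emit:" as name(argument=value, ...) on one line, values as JSON. Schema: {"type":"object","properties":{"ticks":{"type":"object","properties":{"rows":{"type":"array","items":{"type":"array","items":{"type":"number"},"minItems":5,"maxItems":5},"minItems":1,"maxItems":5}},"additionalProperties":false,"required":["rows"]},"force":{"type":"number"},"only":{"type":"string"},"quiet":{"type":"boolean"},"lines":{"type":"string"}},"required":["ticks"],"additionalProperties":false}. ticks is an object whose key "rows" holds a list of rows, 1 to 5 of them, each of 5 numbers: the finger opening in m, then dx, dy, dz in shares of 0.6 m (1.0 is 0.6 m), then a turn about the tool's z in shares of pi rad (1.0 is pi rad); each row is the pose to reach, as a shift and turn from the pose commanded when the call began, along the tool's axes at that moment; what a row does not reach only later rows make up. A row lasts 1/8 s, in which the tool goes at most 0.0625 m and 0.188 rad, less where a joint would pass 70% of its speed; a pose out of reach is approached as far as the arm can. The fingers move at their own pace and stop on an object; force is the grip in N (left out, the last holds). Time passes only in rows, so rows that do not move let the fingers close. The tool returns the time, the measured TCP pose, the force, the opening and the grip force at its end. only (a regular expression) keeps the lines of the reply that match it, lines (a string "A,B") keeps lines A to B, and quiet returns only ok. No shift or turn number may pass 1 either way. Input that does not fit is refused with a message, and nothing moves.
- arm.observe(): the state, without advancing time (a new reading comes with each control period).
- arm.get_image(name): name is "scene" or "top" or "wrist"; returns a dict with "img" (400x640x3 uint8, red, green, blue), "camera_matrix" (3x3 intrinsics, pixels), "eye" and "attitude" of the camera in the world; the wrist camera has in their place "tool_from_camera" (4x4, takes a point from camera to tool coordinates, whose origin is the TCP and whose axes are the flange's). Camera axes: x right, y down, z forward; pixel columns grow to the right and rows downward; lengths in m; the calibration is good to about 2 mm. The wrist camera is an equidistant fisheye: a pixel r from the principal point sees the ray r / f radians off the axis. A picture is of the moment at which its call begins: read the wrist's pose just before it. There is no depth.
- arm.hand_in(): hands the job in; it is judged then, once.
The state is a dict: "clock": time; "q": joint angles; "dq": joint speeds; "joint_torque": joint torques, N m; "tool_pos": TCP position; "eef_rot": TCP orientation; "contact_force": force on the tool from outside, world axes, zero at the start; "wrist_torque": the same for the moment, N m; "finger_gap": finger opening in m; "finger_force": force on a finger pad.
Only numpy, scipy, OpenCV 4.12 (cv2) and the standard library are available. Lean on these libraries where they do the work, as an engineer would, in place of code of your own. Each camera call takes 0.05 s, during which the arm holds its last target. There are 200 camera calls.

## Task

The rotor plate of the small bench spinner sits proud on its shaft, with the notch in its rim away from the drive pin. Push its upright post round with a fingertip until the notch stands over the drive pin, then press the hub down until the plate is fully home over the pin, and take the hand away. Only push and press: never grip or lift the plate, do not force it, and leave the bottle, the eyepiece and the canister beside it standing where they are.

Things in the scene. Friction and masses are not known exactly. Their poses are not given: they have to be found in the camera images.
- drive_base: White round housing of the bench spinner, 116 mm across, top deck 40 mm above the worktop, fixed. Origin on the worktop at its centre, on the vertical shaft axis. A 20 mm wide ear reaches out to 70 mm from the axis along its own -x; the drive pin stands on the deck at the root of that ear.
- pin (a point): Tip of the drive pin: an upright steel pin 8 mm in diameter with a round tip, 47 mm from the shaft axis along the housing's -x, tip 49 mm above the worktop. It sticks out 3 mm beyond the rim of the plate, so that it can be seen from above.
- rotor_plate: Round aluminium plate on the shaft, 96 mm across, 8 mm thick, with a black hub cap, one upright post, eight dark tube wells (flat) and one rim notch. It stays level, turns about the shaft and slides along it. Origin on the axis, on its underside: 50 mm above the worktop at the start, 42 mm fully home. Its -x axis points from the axis to the notch, its +x axis to the post.
- notch (a point): Point in the rim notch of the plate, 47 mm from the axis, at the height of the plate's underside. The notch is 13 mm wide and 7 mm deep from the rim. When it is straight above the pin the plate can go down; about 2.5 mm to either side is free play, and the pin's round tip leads in about 1.5 mm more. Elsewhere the plate stops on the pin after 1 to 2.5 mm.
- post (a point): Centre of the flat top of the post: upright steel pin 11 mm in diameter, 34 mm from the axis straight across from the notch, its top 18 mm above the plate's upper face (its foot is 15 mm across for 2 mm). Push it sideways to turn the plate; about 1 N is enough and the plate stops when the push stops.
- hub (a point): Centre of the top of the black hub cap, 20 mm in diameter, on the axis, 20 mm above the plate's upper face (78 mm above the worktop at the start). Press here.
- plate_turn (a joint): Angle of the plate about the vertical shaft relative to the housing (rad), anticlockwise from above positive; 0 or a full turn (6.283) = notch exactly over the pin. Starts anywhere from 0.8 to 5.48. The plate may be turned either way.
- plate_drop (a joint): How far the plate has been pressed down (m): 0 at the start, 0.008 fully home, negative if it is lifted. A rubber ring on the shaft grips it, so that it stays at the height where it is left; about 5 N pushes it down.
- oil_bottle: Small brown bottle with a black cap, 30 mm in diameter, 73 mm tall, loose bystander. Origin under its centre.
- spare_eyepiece: Black microscope eyepiece, 34 mm in diameter, 42 mm tall, loose bystander. Origin under its centre.
- objective_canister: Black round canister, 38 mm in diameter, 60 mm tall, loose bystander. Origin under its centre.

How it is judged:
By the outcome, as a careful person would: the job done as asked, in the order asked, and still so for the second after the job is handed in, with the robot touching nothing.
It also fails if it takes over 54 s, if anything falls off the work surface, if the arm or the gripper's body presses on something with over 40 N, if the wrist force passes 120 N, or if a joint passes its speed limit or range.

## Working session

There is one attempt and no reset: what is moved stays moved. The work goes in short steps, Python scripts to look and compute and a tool call to move; the robot and the scene stay as the last step left them, time stands still between calls to the robot, and variables do not carry over. Pictures are saved under pics/ and viewed, at most 10 in all, crops included, and the job is handed in when it is done.

```bash
mkdir -p pics; ls
```

Run:
```python
from cell import arm
import cv2,numpy as np,pickle
s=arm.observe();print(s['clock'],s['tool_pos'],s['eef_rot'],s['finger_gap'])
d={}
for n in("top","scene"):
    d[n]=i=arm.get_image(n);cv2.imwrite(f'pics/{n}0.png',i['img'][:,:,::-1]);print(n,i['camera_matrix'],i['eye'],i['attitude'])
pickle.dump(d,open('d0.pkl','wb'))
```

```text
cell.py
pics
0.0 [0.14585384 0.52978511 0.23039129] [[ 9.64078647e-01 -2.65616539e-01 -4.65799703e-04]
 [-2.65616944e-01 -9.64076861e-01 -1.85600750e-03]
 [ 4.39195739e-05  1.91306150e-03 -9.99998169e-01]] 0.08540715817858176
top [[423.76765278   0.         320.10615038]
 [  0.         423.76765278 196.52593543]
 [  0.           0.           1.        ]] [0.44936513 0.05077926 0.92223238] [[-0.10066273 -0.97412865  0.20233731]
 [-0.99490793  0.09958458 -0.0155283 ]
 [-0.00502311 -0.20287011 -0.97919277]]
scene [[433.7314237    0.         326.00691091]
 [  0.         433.7314237  189.29314236]
 [  0.           0.           1.        ]] [ 0.04595889 -0.35357202  0.58319405] [[ 0.5409977  -0.48169483  0.68941394]
 [-0.84101407 -0.31384868  0.44067486]
 [ 0.00410086 -0.81821091 -0.57490355]]
```

View pics/top0.png

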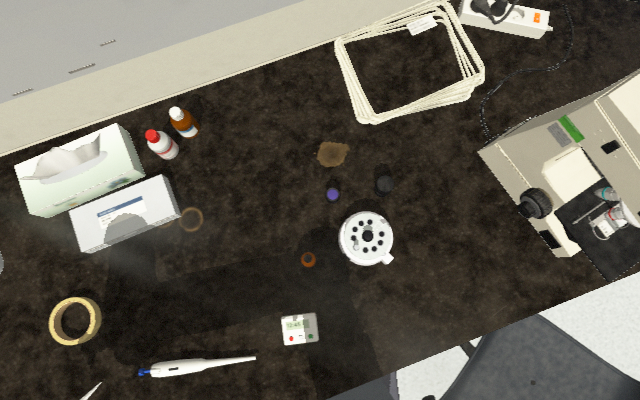

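View pics/scene0.png

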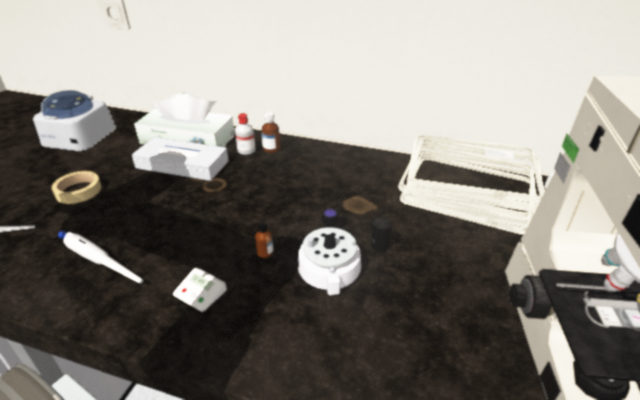

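The top view shows the housing at about (367,238) with its ear toward (387,259). The bottle is at (308,260), the canister or eyepiece at (385,184), and a purple-topped thing at (333,194). I'll zoom in on these.

Run:
```python
import cv2,numpy as np,pickle
d=pickle.load(open('d0.pkl','rb'))
a=d['top']['img'][165:285,290:410,::-1];b=d['scene']['img'][195:305,245:400,::-1]
a=cv2.resize(a,(480,480),interpolation=2)
b=cv2.resize(b[:, :],None,fx=2,fy=2,interpolation=2)
c=np.zeros((480,800,3),np.uint8);c[:,:480]=a;c[:220,485:795]=np.clip(b.astype(int)*1,0,255)
g=cv2.convertScaleAbs(a,alpha=3);c[225:475,485:735]=cv2.resize(g,(250,250))
cv2.imwrite('pics/z0.png',c)
```

```text
(no output)
```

View pics/z0.png

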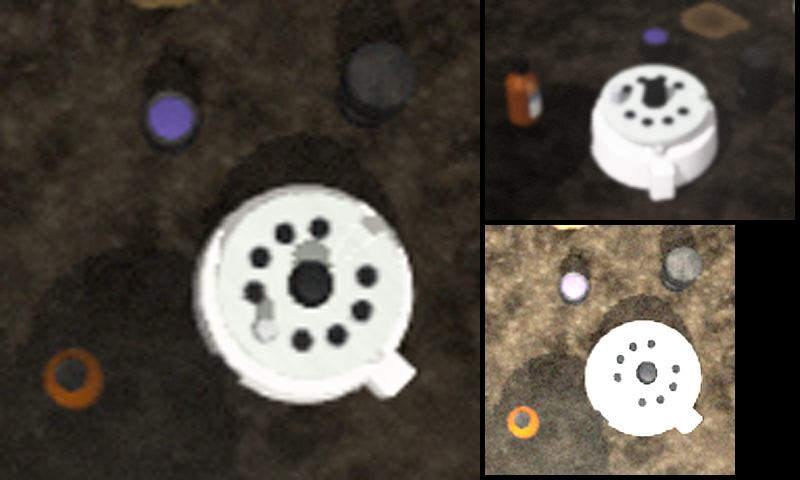

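In the 4x crop, the hub is at (311,284), the post top at (264,328), the notch at (374,222) and the ear end at (393,374). The bottle cap is at (73,375), the eyepiece top at (171,117) and the canister top at (380,78).

Create h.py:
```python
import numpy as np,cv2,pickle
def ray(i,u,v,z):
    d=i['attitude']@np.linalg.solve(i['camera_matrix'],[u,v,1.]);e=i['eye'];return e+d*(z-e[2])/d[2]
```

Run:
```python
from h import *
i=pickle.load(open('d0.pkl','rb'))['top']
P={}
for n,u,v,z in [('hub',311,284,.078),('post',264,328,.076),('notch',374,222,.058),('earend',398,378,.040),('bottle',73,375,.073),('eyep',171,117,.042),('can',380,78,.06)]:
    P[n]=ray(i,290+(u+.5)/4-.5,165+(v+.5)/4-.5,z)
    r=P[n]-P.get('hub');print(n,P[n].round(4),np.hypot(*r[:2]).round(4),np.degrees(np.arctan2(r[1],r[0])).round(1))
```

```text
hub [ 0.535  -0.0484  0.078 ] 0.0 0.0
post [ 0.5158 -0.0227  0.076 ] 0.0321 126.8
notch [ 0.5654 -0.0869  0.058 ] 0.0491 -51.6
earend [ 0.4861 -0.0915  0.04  ] 0.0651 -138.6
bottle [0.5025 0.0741 0.073 ] 0.1268 104.9
eyep [0.6343 0.0103 0.042 ] 0.1154 30.6
can [ 0.6401 -0.0996  0.06  ] 0.117 -26.0
```

Units first: shifts go in shares of 0.6 m and turns go in shares of pi rad. So 0.2 m is 0.3333, 0.04 m is 0.0667.

Emit:
move_tool(ticks={"rows": [[0,0.0667,0.0633,0,0],[0,0.1333,0.1267,0,0],[0,0.2,0.19,0,0],[0,0.2667,0.2533,0,0],[0,0.3333,0.3167,0,0]]}, force=30)

```text
clock: 0.72
tool_pos: [0.2888, 0.2922, 0.2311]
eef_rot: [[0.964, -0.265, -0.0], [-0.265, -0.964, -0.0], [-0.0, 0.0, -1.0]]
contact_force: [1.7, -0.0, -0.3]
finger_gap: 0.0001
finger_force: 0.0
```

Emit:
move_tool(ticks={"rows": [[0,0.0667,0.0633,0,0],[0,0.1333,0.1267,0,0],[0,0.2,0.19,0,0],[0,0.2667,0.2533,0,0],[0,0.3333,0.3167,0,0]]})

```text
clock: 1.35
tool_pos: [0.4312, 0.0559, 0.2311]
eef_rot: [[0.964, -0.265, -0.0], [-0.265, -0.964, 0.0], [-0.0, -0.0, -1.0]]
contact_force: [0.7, 0.8, -0.3]
finger_gap: 0.0002
finger_force: 0.0
```

Converted, 0.084 m is 0.14, 0.0745 m is 0.1242, -0.9 rad is -0.2865.

Emit:
move_tool(ticks={"rows": [[0,0.0467,0.0417,0,-0.0573],[0,0.0933,0.0833,0,-0.1146],[0,0.14,0.1242,0,-0.1719],[0,0.14,0.1242,0,-0.2292],[0,0.14,0.1242,0,-0.2865]]})

```text
clock: 1.98
tool_pos: [0.4918, -0.037, 0.2306]
eef_rot: [[0.805, 0.594, -0.002], [0.594, -0.805, -0.0], [-0.001, -0.001, -1.0]]
contact_force: [-0.2, 0.8, -0.6]
finger_gap: 0.0001
finger_force: 0.0
```

Run:
```python
from cell import arm
import cv2,pickle
d={}
s=arm.observe();d['s']=s;d['wrist']=i=arm.get_image('wrist');print(s['tool_pos'],s['eef_rot'],i['camera_matrix'],i['tool_from_camera'])
cv2.imwrite('pics/w1.png',i['img'][:,:,::-1]);pickle.dump(d,open('d1.pkl','wb'))
```

```text
[ 0.49177115 -0.03700169  0.23055163] [[ 8.04586004e-01  5.93834093e-01 -1.55937490e-03]
 [ 5.93834739e-01 -8.04587037e-01 -5.97634379e-05]
 [-1.29014239e-03 -8.77926159e-04 -9.99998782e-01]] [[309.70691629   0.         315.16152658]
 [  0.         309.70691629 200.74207965]
 [  0.           0.           1.        ]] [[-4.11615189e-04 -9.52871160e-01 -3.03374988e-01  7.81076377e-02]
 [ 9.99999755e-01 -2.20251318e-04 -6.64998657e-04 -9.89730841e-04]
 [ 5.66839301e-04 -3.03375188e-01  9.52871017e-01 -1.43185968e-01]
 [ 0.00000000e+00  0.00000000e+00  0.00000000e+00  1.00000000e+00]]
```

View pics/w1.png

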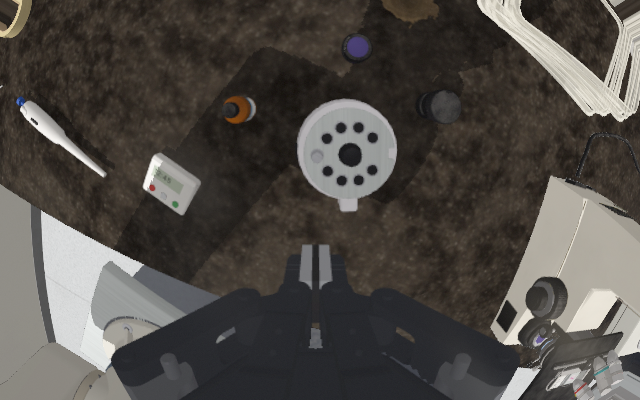

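The wrist picture shows the hub at about (350,154), the post top at (317,156), the notch at (391,153) and the ear end at (348,208). The fingertips are at about (316,248). I'll cast these precisely and look at a crop.

Add to h.py:
```python
def wray(i,s,u,v,z):
    K=i['camera_matrix'];a=np.array([u-K[0,2],v-K[1,2]]);r=np.hypot(*a);t=r/K[0,0]
    c=np.r_[a/r*np.sin(t),np.cos(t)];T=i['tool_from_camera'];R=np.array(s['eef_rot'])
    d=R@T[:3,:3]@c;e=np.array(s['tool_pos'])+R@T[:3,3];return e+d*(z-e[2])/d[2]
def show(i,s,L):
    h=None
    for n,u,v,z in L:
        p=wray(i,s,u,v,z);h=p if h is None else h;r=p-h
        print(n,p.round(4),np.hypot(*r[:2]).round(4),np.degrees(np.arctan2(r[1],r[0])).round(1))
```

Run:
```python
from h import *
D=pickle.load(open('d1.pkl','rb'));i=D['wrist']
show(i,D['s'],[('hub',350,154,.078),('post',317,156,.076),('notch',391,153,.058),('ear',348,209,.04)])
cv2.imwrite('pics/z1.png',cv2.resize(i['img'][90:220,285:415,::-1],(585,585),interpolation=2))
```

```text
hub [ 0.5361 -0.0445  0.078 ] 0.0 0.0
post [ 0.5152 -0.0203  0.076 ] 0.032 130.9
notch [ 0.5622 -0.0821  0.058 ] 0.0457 -55.3
ear [ 0.4824 -0.0889  0.04  ] 0.0696 -140.4
```

View pics/z1.png

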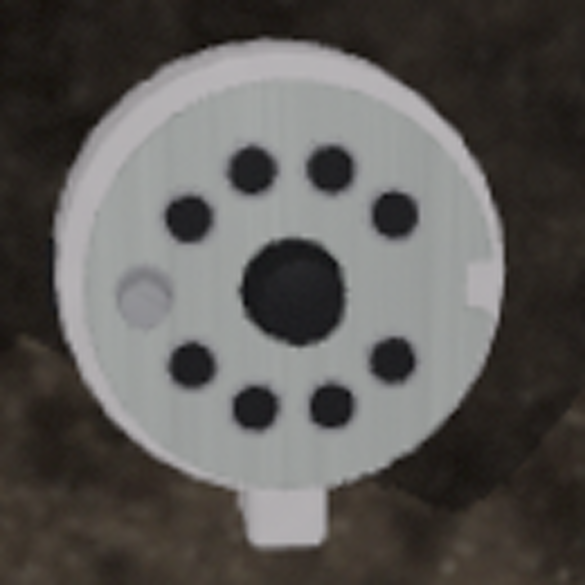

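Converted, 0.166 m is 0.2767, 0.16 m is 0.2667.

Emit:
move_tool(ticks={"rows": [[0,0,0,0.0833,0],[0,0,0,0.1667,0],[0,0,0,0.2333,0],[0,0,0,0.2667,0],[0,0,0,0.2767,0]]})

```text
clock: 2.65
tool_pos: [0.4908, -0.0366, 0.0639]
eef_rot: [[0.809, 0.588, -0.003], [0.588, -0.809, -0.001], [-0.003, -0.001, -1.0]]
contact_force: [0.5, -0.6, -0.3]
finger_gap: 0.0002
finger_force: 0.0
```

Run:
```python
import numpy as np
a=np.array([.5355,-.0465]);R0=36.4;p0=np.array([.4918,-.037])
X=np.array([np.cos(np.radians(R0)),np.sin(np.radians(R0))]);Y=np.array([X[1],-X[0]])
for th in [128,118,108,98,88,78,68,58,48,44,41]:
    t=np.radians(th);er=np.array([np.cos(t),np.sin(t)]);et=np.array([-er[1],er[0]])
    p=a+.034*er+.0165*et;print(th,p.round(4),((p-p0)@X).round(4),((p-p0)@Y).round(4),np.radians(R0-(th-90)).round(3))
```

```text
128 [ 0.5016 -0.0299] 0.0121 0.0001 -0.028
118 [ 0.505  -0.0242] 0.0182 -0.0025 0.147
108 [ 0.5093 -0.0193] 0.0246 -0.0039 0.321
98 [ 0.5144 -0.0151] 0.0312 -0.0042 0.496
88 [ 0.5202 -0.0119] 0.0377 -0.0033 0.67
78 [ 0.5264 -0.0098] 0.044 -0.0013 0.845
68 [ 0.5329 -0.0088] 0.0498 0.0017 1.019
58 [ 0.5395 -0.0089] 0.0551 0.0057 1.194
48 [ 0.546  -0.0102] 0.0595 0.0106 1.368
44 [ 0.5485 -0.011 ] 0.0611 0.0127 1.438
41 [ 0.5503 -0.0117] 0.0621 0.0144 1.491
```

Converted, 0.0245 m is 0.0408, 0.0215 m is 0.0358, 0.321 rad is 0.1022.

Emit:
move_tool(ticks={"rows": [[0,0.02,0,0,0],[0,0.025,-0.0017,0,0.0191],[0,0.03,-0.0042,0,0.0468],[0,0.0358,-0.0055,0,0.0748],[0,0.0408,-0.0067,0,0.1022]]})

```text
clock: 3.28
tool_pos: [0.5106, -0.0183, 0.0665]
eef_rot: [[0.953, 0.302, 0.002], [0.302, -0.953, -0.0], [0.002, 0.001, -1.0]]
contact_force: [-1.8, -1.2, 0.6]
finger_gap: 0.0
finger_force: 0.5
```

Run:
```python
from cell import arm
import numpy as np
s=arm.observe();R=np.array(s['eef_rot']);p0=s['tool_pos'][:2]
X=R[:2,0];Y=R[:2,1];R0=np.degrees(np.arctan2(X[1],X[0]));print(s['contact_force'],s['tool_pos'],R0)
a=np.array([.5355,-.0465])
for th in [108,100,92,84,76,68,60,52,46,44,42]:
    t=np.radians(th);er=np.array([np.cos(t),np.sin(t)]);et=np.array([-er[1],er[0]])
    p=a+.034*er+.0165*et;print(th,((p-p0)@X).round(4),((p-p0)@Y).round(4),np.radians(R0-(th-90)).round(3))
```

```text
[-1.78339298 -1.24599139  0.62109307] [ 0.51063337 -0.01833073  0.06654855] 17.587131701297167
108 -0.0016 0.0005 -0.007
100 0.0033 -0.0015 0.132
92 0.0084 -0.0028 0.272
84 0.0137 -0.0034 0.412
76 0.0189 -0.0032 0.551
68 0.0241 -0.0024 0.691
60 0.0292 -0.0007 0.831
52 0.0339 0.0015 0.97
46 0.0372 0.0037 1.075
44 0.0383 0.0045 1.11
42 0.0393 0.0053 1.145
```

Converted, 0.024 m is 0.04, 0.019 m is 0.0317, 0.691 rad is 0.22.

Emit:
move_tool(ticks={"rows": [[0,0.0058,-0.0025,0,0.042],[0,0.0142,-0.005,0,0.0866],[0,0.0228,-0.0057,0,0.1311],[0,0.0317,-0.0053,0,0.1754],[0,0.04,-0.004,0,0.22]]})

```text
clock: 3.9
tool_pos: [0.5327, -0.0085, 0.0666]
eef_rot: [[0.926, -0.376, 0.002], [-0.376, -0.926, 0.0], [0.001, -0.001, -1.0]]
contact_force: [-1.1, -1.6, 0.7]
finger_gap: -0.0001
finger_force: 0.5
```

Run:
```python
from cell import arm
import numpy as np,cv2,pickle
s=arm.observe();R=np.array(s['eef_rot']);p0=s['tool_pos'][:2]
X=R[:2,0];Y=R[:2,1];R0=np.degrees(np.arctan2(X[1],X[0]));print(s['contact_force'],s['tool_pos'],R0)
a=np.array([.5355,-.0465])
for th in [68,64,60,56,52,49,46,44,42,40]:
    t=np.radians(th);er=np.array([np.cos(t),np.sin(t)]);et=np.array([-er[1],er[0]])
    p=a+.034*er+.0165*et;print(th,((p-p0)@X).round(4),((p-p0)@Y).round(4),np.radians(R0-(th-90)).round(3))
d={'s':s}
for n in('wrist','top','scene'):d[n]=arm.get_image(n)
pickle.dump(d,open('d2.pkl','wb'))
w=d['wrist']['img'][100:350,200:440,::-1];t=d['top']['img'][195:285,320:410,::-1];sc=d['scene']['img'][210:300,285:375,::-1]
cv2.imwrite('pics/c2.png',np.hstack([cv2.resize(w,(400,400*250//240)),cv2.resize(np.vstack([t,sc]),(208,416),interpolation=2)]))
```

```text
[-1.14951321 -1.5842199   0.65939876] [ 0.53270974 -0.00853996  0.06655007] -22.106405047964316
68 0.0003 0.0002 -0.002
64 0.0027 -0.0009 0.068
60 0.0052 -0.0018 0.138
56 0.0077 -0.0026 0.208
52 0.0103 -0.0031 0.277
49 0.0123 -0.0034 0.33
46 0.0142 -0.0036 0.382
44 0.0156 -0.0036 0.417
42 0.0169 -0.0037 0.452
40 0.0182 -0.0036 0.487
```

View pics/c2.png

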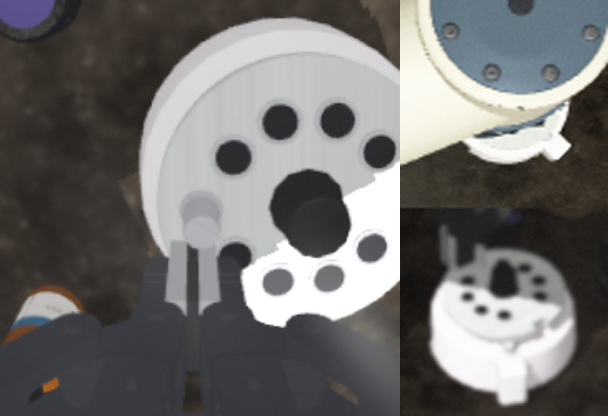

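The plate is turning with the fingertip on the post. I'll go on to about 46° and measure there.

Converted, 0.0142 m is 0.0237, 0.012 m is 0.02, 0.38 rad is 0.121.

Emit:
move_tool(ticks={"rows": [[0,0.0058,-0.0017,0,0.0286],[0,0.0108,-0.0033,0,0.0573],[0,0.0158,-0.005,0,0.0828],[0,0.02,-0.0057,0,0.105],[0,0.0237,-0.006,0,0.121]]})

```text
clock: 4.68
tool_pos: [0.5466, -0.0106, 0.066]
eef_rot: [[0.725, -0.689, 0.001], [-0.689, -0.725, 0.001], [0.0, -0.001, -1.0]]
contact_force: [-0.4, 0.8, 1.0]
finger_gap: 0.0002
finger_force: 0.5
```

Run:
```python
from cell import arm
import numpy as np,cv2,pickle
s=arm.observe();print(s['contact_force'],s['tool_pos'],s['eef_rot'][:,0])
d={'s':s}
for n in('wrist','scene'):d[n]=arm.get_image(n)
pickle.dump(d,open('d3.pkl','wb'))
w=d['wrist']['img'][90:290,220:460,::-1];sc=d['scene']['img'][225:300,295:370,::-1]
cv2.imwrite('pics/c3.png',np.hstack([cv2.resize(w,(480,400),interpolation=2),cv2.resize(sc,(300,400),interpolation=2)[:,:300]]))
```

```text
[-0.42489305  0.7531085   0.96952412] [ 0.54661302 -0.01057334  0.06599646] [ 7.25062591e-01 -6.88682798e-01  4.92580019e-04]
```

View pics/c3.png

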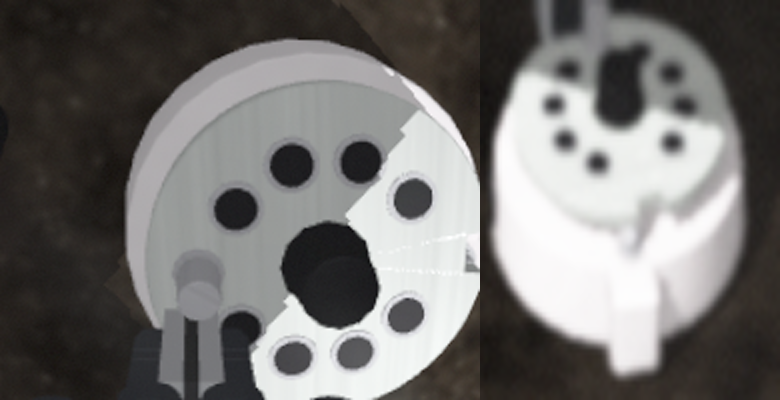

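The wrist crop shows the post top at (200,301) and the hub top at (344,292) in the 2x crop. In the scene crop the notch is still a little to the right of the pin. Next I'll cast these and the ear.

Run:
```python
from h import *
D=pickle.load(open('d1.pkl','rb'))
f=lambda u,v,z,n:(n,285+(u+.5)/4.5-.5,90+(v+.5)/4.5-.5,z)
show(D['wrist'],D['s'],[f(293,297,.078,'hub'),f(146,300,.076,'post'),f(481,285,.058,'notch'),f(287,545,.04,'ear')])
D=pickle.load(open('d3.pkl','rb'))
f=lambda u,v,z,n:(n,220+(u+.5)/2-.5,90+(v+.5)/2-.5,z)
show(D['wrist'],D['s'],[f(345,291,.078,'hub'),f(200,301,.076,'post'),f(235,208,.058,'w1'),f(291,165,.058,'w2'),f(360,161,.058,'w3'),f(412,198,.058,'w4'),f(405,315,.058,'w5'),f(354,352,.058,'w6'),f(293,358,.058,'w7')])
i=D['scene']
f=lambda u,v,z:ray(i,295+(u-480+.5)/4-.5,225+(v+.5)*75/400-.5,z)
print('pin',f(628,232,.049),'notch',f(655,208,.058),'earend',f(634,372,.04),'hub',f(620,80,.078))
a=np.array([.5358,-.0465])
for z,r,an in [(.049,47,-140),(.058,48,-134),(.058,48,-140),(.058,48,-128),(.078,0,0),(.04,70,-140),(.04,70,-137)]:
    p=np.r_[a+r/1e3*np.array([np.cos(np.radians(an)),np.sin(np.radians(an))]),z]
    c=i['camera_matrix']@i['attitude'].T@(p-i['eye']);c=c[:2]/c[2];print(z,r,an,480+(c[0]-295)*4,(c[1]-225)*400/75)
```

```text
hub [ 0.5347 -0.0453  0.078 ] 0.0 0.0
post [ 0.515  -0.0205  0.076 ] 0.0316 128.5
notch [ 0.5625 -0.0825  0.058 ] 0.0465 -53.2
ear [ 0.4811 -0.0906  0.04  ] 0.0702 -139.8
hub [ 0.5348 -0.0491  0.078 ] 0.0 0.0
post [ 0.5561 -0.022   0.076 ] 0.0345 51.7
w1 [ 0.5627 -0.0407  0.058 ] 0.0291 16.7
w2 [ 0.5613 -0.0586  0.058 ] 0.0282 -19.9
w3 [ 0.5499 -0.0726  0.058 ] 0.0279 -57.3
w4 [ 0.5323 -0.0769  0.058 ] 0.028 -95.1
w5 [ 0.5059 -0.0549  0.058 ] 0.0294 -168.6
w6 [ 0.5073 -0.0369  0.058 ] 0.0301 156.2
w7 [ 0.5185 -0.0231  0.058 ] 0.0307 122.1
pin [ 0.49554121 -0.07834637  0.049     ] notch [ 0.50311034 -0.08696891  0.058     ] earend [ 0.45466746 -0.1070237   0.04      ] hub [ 0.5272457  -0.05392044  0.078     ]
0.049 47 -140 628.5554975167752 219.77427631857762
0.058 48 -134 640.7564032032008 199.80286870969604
0.058 48 -140 629.1393619331025 201.75982456485536
0.058 48 -128 652.0392744716901 196.70577598385626
0.078 0 0 614.6611154146619 55.07057705520842
0.04 70 -140 635.8322654452118 292.4335115129303
0.04 70 -137 644.4324492020417 291.1474838582335
```

Well pairs put the notch at -129.8°, against the ear and pin at about -139.5°. About 10° more clockwise is needed.

Converted, 0.006 m is 0.01, 0.0043 m is 0.0072, 0.17 rad is 0.0541.

Emit:
move_tool(ticks={"rows": [[0,0.0037,-0.001,0,0.0191],[0,0.0072,-0.0023,0,0.0382],[0,0.01,-0.0037,0,0.0541],[0,0.01,-0.0037,0,0.0541]]})

```text
clock: 5.28
tool_pos: [0.5523, -0.0134, 0.0657]
eef_rot: [[0.599, -0.8, 0.001], [-0.8, -0.599, 0.0], [0.0, -0.001, -1.0]]
contact_force: [-0.5, 0.6, -0.3]
finger_gap: -0.0003
finger_force: 0.2
```

Run:
```python
from cell import arm
import numpy as np,cv2,pickle
s=arm.observe();print(s['contact_force'],s['tool_pos'],s['eef_rot'][:,0])
d={'s':s}
for n in('wrist','scene'):d[n]=arm.get_image(n)
pickle.dump(d,open('d4.pkl','wb'))
w=d['wrist']['img'][90:290,220:460,::-1];sc=d['scene']['img'][225:300,295:370,::-1]
cv2.imwrite('pics/c4.png',np.hstack([cv2.resize(w,(480,400),interpolation=2),cv2.resize(sc,(300,400),interpolation=2)[:,:300]]))
```

```text
[-0.45446564  0.64962449 -0.33581544] [ 0.55226281 -0.01340904  0.06568655] [ 5.99386533e-01 -8.00459648e-01  3.69351205e-04]
```

View pics/c4.png

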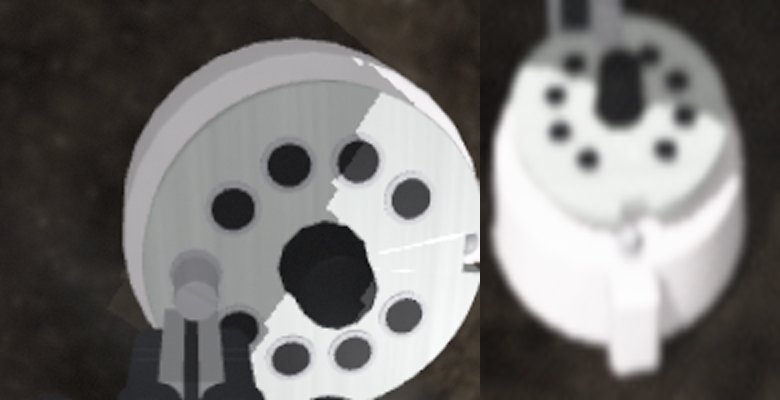

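The notch is now nearly over the pin: in the scene crop it is at (633,210) against the pin at (629,235). I'll quantify with the wells, using the same method on the first wrist picture to check consistency.

Run:
```python
from h import *
def pairs(D,f,L):
    for a,b in L:
        p=wray(D['wrist'],D['s'],*f(*a),.058);q=wray(D['wrist'],D['s'],*f(*b),.058);e=(p-q);print(np.degrees(np.arctan2(e[1],e[0])).round(2)-90,((p+q)/2)[:2].round(4))
D=pickle.load(open('d4.pkl','rb'))
f=lambda u,v:(220+(u+.5)/2-.5,90+(v+.5)/2-.5)
pairs(D,f,[((411,198),(403,315)),((358,161),(352,352)),((289,165),(290,358))])
D=pickle.load(open('d1.pkl','rb'))
f=lambda u,v:(285+(u+.5)/4.5-.5,90+(v+.5)/4.5-.5)
pairs(D,f,[((395,215),(393,360)),((331,169),(331,406)),((252,170),(255,408)),((189,218),(192,364))])
# ear in d1: side edges & end corners, ear-end centre vs axis = mean of well pair line
for u,v in[(251,548),(326,545),(242,491),(327,489),(287,546)]:print(wray(D['wrist'],D['s'],*f(u,v),.04)[:2].round(4))
```

```text
-140.05 [ 0.5162 -0.0632]
-139.63 [ 0.5275 -0.0537]
-139.72 [ 0.541  -0.0419]
-52.2 [ 0.5493 -0.0666]
-51.95 [ 0.5402 -0.055 ]
-51.89 [ 0.5291 -0.0409]
-51.98 [ 0.5202 -0.0294]
[ 0.475  -0.0836]
[ 0.487  -0.0987]
[ 0.4856 -0.0725]
[ 0.4988 -0.0895]
[ 0.4808 -0.0907]
```

The notch is within about 1° of the pin. One small nudge, then back off and lift.

Converted, -0.045 m is -0.075, -0.01 m is -0.0167, 0.015 rad is 0.0048.

Emit:
move_tool(ticks={"rows": [[0,0.0012,0,0,0.0048],[0,0.0012,0,0,0.0048],[0,-0.0133,0,0,0],[0,-0.0167,0,-0.0167,0],[0,-0.0167,0,-0.075,0]]})

```text
clock: 6.0
tool_pos: [0.5443, -0.0056, 0.1097]
eef_rot: [[0.598, -0.802, -0.004], [-0.802, -0.598, -0.001], [-0.002, 0.004, -1.0]]
contact_force: [1.1, 0.1, 0.6]
finger_gap: 0.0002
finger_force: 0.0
```

Run:
```python
from cell import arm
from h import *
s=arm.observe();R=np.array(s['eef_rot']);print(s['tool_pos'],R.T@(np.array([.5348,-.0478,.082])-s['tool_pos']))
d={'s':s,'scene':arm.get_image('scene')};i=d['wrist']=arm.get_image('wrist');pickle.dump(d,open('d5.pkl','wb'))
sc=d['scene']['img'][225:300,295:370,::-1]
cv2.imwrite('pics/c5.png',np.hstack([cv2.resize(i['img'][90:290,220:460,::-1],(480,400),interpolation=2),cv2.resize(sc,(300,400),interpolation=2)]))
```

```text
[ 0.54429312 -0.00560893  0.10967606] [0.02820475 0.03271556 0.02775526]
```

View pics/c5.png

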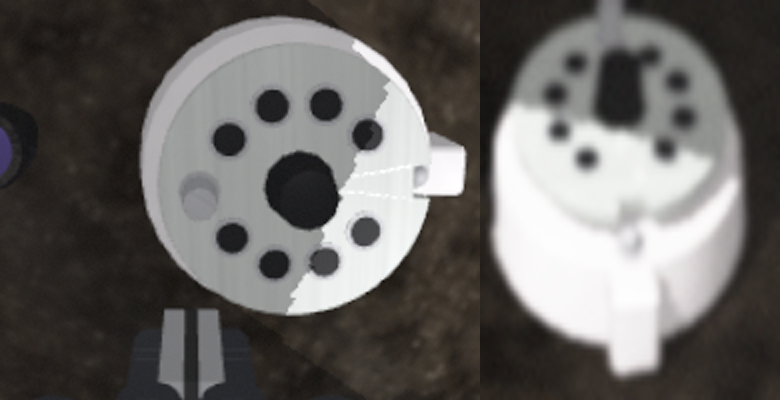

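The pin stands in the notch at (421,177) in the wrist crop, well centred. Next I'll move over the hub.

Converted, 0.0325 m is 0.0542, 0.029 m is 0.0483.

Emit:
move_tool(ticks={"rows": [[0,0.0233,0.0267,0,0],[0,0.0467,0.0542,0,0],[0,0.0467,0.0542,0.025,0],[0,0.0467,0.0542,0.0417,0],[0,0.0467,0.0542,0.0483,0]]})

```text
clock: 6.72
tool_pos: [0.5358, -0.0474, 0.0799]
eef_rot: [[0.597, -0.802, -0.002], [-0.802, -0.597, -0.0], [-0.001, 0.002, -1.0]]
contact_force: [0.0, 0.0, 0.4]
finger_gap: -0.0002
finger_force: 0.0
```

Emit:
move_tool(ticks={"rows": [[0,0,0,0.0017,0],[0,0,0,0.0033,0],[0,0,0,0.005,0],[0,0,0,0.0067,0],[0,0,0,0.0083,0]]})

```text
clock: 7.35
tool_pos: [0.5369, -0.0474, 0.0769]
eef_rot: [[0.597, -0.802, 0.001], [-0.802, -0.597, 0.0], [0.001, -0.001, -1.0]]
contact_force: [-0.8, 0.9, 4.5]
finger_gap: 0.0002
finger_force: 2.3
```

Converted, 0.003 m is 0.005, 0.002 m is 0.0033.

Emit:
move_tool(ticks={"rows": [[0,0,0,0.0017,0],[0,0,0,0.0033,0],[0,0,0,0.005,0],[0,0,0,0.005,0]]})

```text
clock: 7.85
tool_pos: [0.5368, -0.0474, 0.0733]
eef_rot: [[0.597, -0.802, 0.0], [-0.802, -0.597, 0.0], [0.0, -0.0, -1.0]]
contact_force: [0.0, 0.7, 4.5]
finger_gap: 0.0004
finger_force: 1.9
```

Emit:
move_tool(ticks={"rows": [[0,0,0,0.0017,0],[0,0,0,0.0033,0],[0,0,0,0.0033,0]]})

```text
clock: 8.22
tool_pos: [0.5367, -0.0475, 0.0712]
eef_rot: [[0.597, -0.802, 0.0], [-0.802, -0.597, 0.0], [0.0, -0.0, -1.0]]
contact_force: [0.4, 0.6, 3.4]
finger_gap: -0.0002
finger_force: 1.8
```

Converted, 0.0015 m is 0.0025, 0.001 m is 0.0017.

Emit:
move_tool(ticks={"rows": [[0,0,0,0.0017,0],[0,0,0,0.0025,0],[0,0,0,0.0025,0]]})

```text
clock: 8.6
tool_pos: [0.5367, -0.0475, 0.0697]
eef_rot: [[0.597, -0.802, 0.0], [-0.802, -0.597, 0.0], [0.0, -0.0, -1.0]]
contact_force: [1.0, 0.7, 3.5]
finger_gap: -0.0002
finger_force: 1.9
```

Emit:
move_tool(ticks={"rows": [[0,0,0,0.0017,0],[0,0,0,0.0017,0]]})

```text
clock: 8.85
tool_pos: [0.5368, -0.0475, 0.0695]
eef_rot: [[0.597, -0.802, 0.001], [-0.802, -0.597, -0.0], [0.001, -0.001, -1.0]]
contact_force: [-1.4, 1.1, 9.8]
finger_gap: 0.0
finger_force: 4.5
```

It has bottomed out: the force jumped at z≈0.0695, where the hub should be at 0.070 when home. I'll make one small extra press, then lift away.

Converted, 0.0008 m is 0.0013.

Emit:
move_tool(ticks={"rows": [[0,0,0,0.0013,0],[0,0,0,0.0013,0]]})

```text
clock: 9.1
tool_pos: [0.5369, -0.0475, 0.0695]
eef_rot: [[0.598, -0.802, 0.001], [-0.802, -0.598, -0.0], [0.001, -0.001, -1.0]]
contact_force: [-3.0, 2.9, 13.1]
finger_gap: -0.0
finger_force: 6.7
```

Emit:
move_tool(ticks={"rows": [[0,0,0,-0.0083,0],[0,0,0,-0.05,0],[0,0,0,-0.1333,0],[0,-0.1,0,-0.2,0],[0,-0.2,0,-0.2167,0]]})

```text
clock: 9.72
tool_pos: [0.4688, 0.0436, 0.1975]
eef_rot: [[0.595, -0.804, 0.001], [-0.804, -0.595, 0.0], [0.0, -0.001, -1.0]]
contact_force: [-0.0, 1.7, -0.1]
finger_gap: 0.0001
finger_force: 0.0
```

Run:
```python
from cell import arm
from h import *
s=arm.observe();d={'scene':arm.get_image('scene')};i=arm.get_image('wrist')
a=i['img'][:,:,::-1];b=d['scene']['img'][180:305,240:410,::-1]
h=np.zeros((400,640,3),np.uint8);b=cv2.resize(b,(544,400),interpolation=2)
cv2.imwrite('pics/c6.png',np.hstack([cv2.resize(b,(400,294)),cv2.resize(a[20:314,120:520],(400,294))]))
```

```text
(no output)
```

View pics/c6.png

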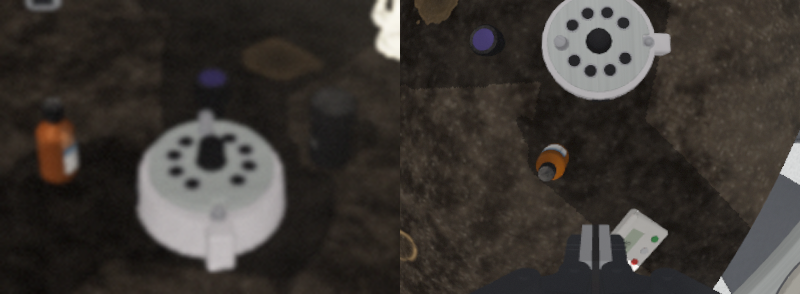

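The plate sits flush in the housing with the pin through the notch (scene crop (218,213)), and the bottle, eyepiece and canister are all standing. Handing in.

Emit:
move_tool(ticks={"rows": [[0,0,0,0,0],[0,0,0,0,0]]})

```text
clock: 10.07
tool_pos: [0.469, 0.0423, 0.1954]
eef_rot: [[0.596, -0.803, -0.002], [-0.803, -0.596, -0.001], [-0.001, 0.002, -1.0]]
contact_force: [0.3, -0.5, 0.2]
finger_gap: -0.0001
finger_force: 0.0
```

```bash
python3 -c "from cell import arm;print(arm.hand_in())"
```

```text
the job is handed in; nothing more can be done
None
```

I turned the rotor plate until its notch stood over the drive pin, pressed it down until it bottomed (about 13 N at most), took the hand away and handed in at about 10 s; the bottle, eyepiece and canister are still standing, and the hand-in gave no verdict.

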